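Lay out the steriliser tray for a hollow-load validation run

ROBOT

A 7-joint arm with a two-finger parallel gripper is mounted at the origin on a cart in front of the work surface, level with it; the furniture and walls round the work are solid. World frame = base frame: x ahead of the robot, y to its left, z up, the work surface at z = 0. Lengths are in m, angles in rad, forces in N, time in s.
With the tool pointing down it reaches from about 0.35 to 0.9 m from the base axis. Payload 8.1 kg.
Tool frame: the origin (TCP) lies between the finger pads; the fingertips stand 22 mm ahead of it and the grasp point (between the pads) lies 3 mm ahead of it (arm.tip_reach is the distance from the TCP to the fingertips, in m); z points along the fingers, y is the line along which they close (so a half turn about z gives the same grasp; the last joint's range is limited). The gripper opens to 92 mm and grips with 3 to 60 N. Pads are 19 mm wide; open, the fingers measure 130 mm over their backs; the gripper's body (75 mm by 190 mm) begins 47 mm behind the grasp point.
Start: joints at [1.124, 0.434, 0.025, 1.573, -0.012, 1.134, -0.075], TCP at [0.211, -0.588, 0.249] pointing down, gripper open.
Joint ranges: [-2.62, 2.62], [-0.44, 2.09], [-1.27, 1.32], [0.08, 2.57], [-1.32, 4.46], [0.12, 2], [-2.74, 2.74]. Speed limits (rad/s): [2.22, 2.22, 3.01, 3.01, 3.14, 3.14, 3.14].

INTERFACE

Orientations are given as a rotation vector (axis times angle).
In Python, from cell import telemetry, vision, job, arm gives the robot as it stands. The module is installed in compiled form; this text tells all that it offers.
- The arm moves only by the shell command python3 -m creep 'ROWS' [FORCE]. ROWS is text: rows parted by semicolons, each of 7 numbers parted by spaces: the finger opening in cm, from 0 to 9.18, then the shift along the tool's x, y, z in cm, then the turn, a rotation vector about the tool's x, y, z in degrees. A call has 1 to 5 rows; each row is the pose to reach, as a shift and turn from the pose commanded when the call began, along the tool's axes at that moment; what a row does not reach only later rows make up. A row lasts 1/8 s, in which the tool goes at most 62.5 mm and 10.7 degrees, less where a joint would pass 70% of its speed; a pose out of reach is approached as far as the arm can. A call with a gripper value outside its range is refused whole. The fingers move at their own pace and stop on an object; FORCE is the grip in N (left out, the last holds). Time passes only in rows, so rows that repeat a pose let the fingers close. It gives the time, the measured TCP pose, the force, the opening and the grip force at its end, in the units of the state.
- telemetry.observe(): the state, without advancing time (a new reading comes with each control period).
- vision.get_image(name): name is "scene" or "side" or "wrist"; returns the picture (480x640x3 uint8, red, green, blue); there is no depth.
- vision.camera_info(name): a dict with "fov_y" (degrees; the focal length in pixels is half the picture's height over the tangent of half this angle, whatever the lens; pixels are square), "cx", "cy" (the principal point, pixels), "extrinsics" (4x4, takes a point from camera to world coordinates). Camera axes: x right, y down, z forward; pixel columns grow to the right and rows downward; lengths in m; the calibration is good to about 2 mm. The wrist camera is an equidistant fisheye: a pixel r from the principal point sees the ray r / f radians off the axis. A picture is of the moment at which its call begins: read the wrist's pose just before it. camera_info takes no time and is no camera call; for the wrist camera it gives the pose at the moment of the call.
- job.sign_off(): hands the job in; it is judged then, once.
The state is a dict: "clock": time; "joints": joint angles; "dq": joint speeds; "joint_efforts": joint torques, N m; "position": TCP position; "ee_rot": TCP orientation; "force": force on the tool from outside, world axes, zero at the start; "ft_torque": the same for the moment, N m; "width": opening from 0.0 (shut) to 1.0 (fully open); "gripper_force": force on a finger pad.
Only numpy, scipy, OpenCV 4.12 (cv2) and the standard library are available. Lean on these libraries where they do the work, as an engineer would, in place of code of your own. Each camera call takes 0.05 s, during which the arm holds its last target. There are 200 camera calls.

TASK

Set up the tray for the steriliser's validation run: lay each handpiece in the rest of its own ring colour with its head towards the tray's far rim, and ease the data logger out of its case and stand it in the white cup between the two rests. Set the helix tester flat on the tray floor directly behind the logger's cup, between the handpieces. Leave the blue bur block where it stands.

Things in the scene. Friction and masses are not known exactly. Their poses are not given: they have to be found in the camera images.
- handpiece_red: White dental turbine handpiece with a red silicone ring, 10 mm wide, round its tail (y = 48), 31x144x18 mm, 0.07 kg, lying on its side. Origin: centre of the underside; y runs along it from the head (y = -70) to the connector end (y = +72). Grasp the tube at y = 0 across x: there it is 20 mm wide, centred at x = -4 mm, from 2 to 17 mm high. But for the rings it is like the blue one.
- handpiece_blue: White dental turbine handpiece with a blue silicone ring, 10 mm wide, round its tail (y = 48), 31x144x18 mm, 0.07 kg, lying on its side. Origin: centre of the underside; y runs along it from the head (y = -70) to the connector end (y = +72). Grasp the tube at y = 0 across x: there it is 20 mm wide, centred at x = -4 mm, from 2 to 17 mm high. But for the rings it is like the red one.
- data_logger: Upright steel cylinder with an orange plastic cap, 25 mm across, 60 mm tall, 0.09 kg. Origin: centre of its foot; z up. It starts in the case's cutout with its top 36 mm above the foam, gripped by sprung lips: pull it straight up by the cap, about 8 to 12 N, small twists help; its foot leaves the lips after 20 mm and the foam after 24 mm.
- helix_tester: White tube coil with a blue capsule at one side, 48x54x21 mm, 0.05 kg, lying flat. Origin: underside; the solid part is a 46x46x21 mm block, x -23 to 23, y -20 to 26 mm. Grasp it across x.
- rest_red: Rest in the tray, fixed: grey rib along x with two red U saddles at x = -38 and +38 mm; the red and blue rests swap sides from run to run. Origin: centre of the underside, on the tray floor; +x points to the tray's far rim. Saddle seats are 18 mm up, lugs to 32 mm, 36 mm between lugs. A seated handpiece has its origin over the rest's, within 5 mm, about 16 mm up, its -y axis along the rest's +x.
- rest_blue: Rest in the tray, fixed: grey rib along x with two blue U saddles at x = -38 and +38 mm; the red and blue rests swap sides from run to run. Origin: centre of the underside, on the tray floor; +x points to the tray's far rim. Saddle seats are 18 mm up, lugs to 32 mm, 36 mm between lugs. A seated handpiece has its origin over the rest's, within 5 mm, about 16 mm up, its -y axis along the rest's +x.
- logger_stand: White flared cup in the tray, fixed, midway between the rests and nearer the robot-side rim: 49 mm across, 24 mm tall, conical bore 33 mm wide at its floor, 42 mm at the rim, inner floor 4 mm up. Origin: centre of the underside, on the tray floor; +x points to the tray's far rim. The helix tester belongs about 76 mm from it along +x.
- tray: Stainless tray with rolled rim, fixed, 300x192x36 mm, lying with a long side to the robot. Origin: centre of the underside; x along its length (to the robot's left), y towards the robot, so -y is the far rim. The floor is 1 mm up; inside it measures 272x162 mm.
- logger_case: Black padded case, fixed, 108x132x42 mm, its lid open and leaning back on the far side to 135 mm high. Origin: centre of the underside; +x towards the lid. Foam top 38 mm up; the logger's cutout is at x = -18, y = +30 mm, its floor 14 mm up. The equal cutout beside it (y = -4) is empty.
- bur_block: Small blue block with upright burs, 34x58x35 mm, a bystander among the things; origin: centre of the underside. It stays where it stands.
Things that resemble listed ones, but are neither listed nor needed, are in the scene too. Of the things shaped like the data_logger, the steel one is meant.

How it is judged:
At the end, for the whole second after the job is handed in: Handpieces in the saddles of their colour (15 mm, 0.15 rad, at seat height), heads to the far rim; logger upright on the cup's floor (8 mm); helix tester flat on the tray floor 48 to 115 mm behind the cup, within 25 mm sideways; all at rest; bur block not moved (horizontal distance between handpiece_red and rest_red below 0.015 m and angle between the y axis of handpiece_red and the x axis of rest_red, either way round below 0.15 rad and z of handpiece_red in the frame of rest_red between 0.009 and 0.023 m and y of logger_stand in the frame of handpiece_red above 0.01 m and linear speed of each of handpiece_red, handpiece_blue, data_logger, helix_tester below 0.02 m/s and horizontal distance between handpiece_blue and rest_blue below 0.015 m and angle between the y axis of handpiece_blue and the x axis of rest_blue, either way round below 0.15 rad and z of handpiece_blue in the frame of rest_blue between 0.009 and 0.023 m and y of logger_stand in the frame of handpiece_blue above 0.01 m and horizontal distance between data_logger and logger_stand below 0.008 m and z of data_logger in the frame of logger_stand between 0.001 and 0.01 m and angle between each of data_logger, helix_tester's own z axis and vertical below 0.1 rad and x of helix_tester in the frame of logger_stand between 0.048 and 0.115 m and y of helix_tester in the frame of logger_stand between -0.025 and 0.025 m and z of helix_tester in the frame of tray between -0.004 and 0.006 m); the robot touches nothing.
It fails at once if the bur block is pushed from its place by more than 15 mm (distance of bur_block from where it was at the start of the episode above 0.015 m).
It also fails if it takes over 106 s, if anything falls off the work surface, if the arm or the gripper's body presses on something with over 40 N, if the wrist force passes 120 N, or if a joint passes its speed limit or range.

## Working session

There is one attempt and no reset: what is moved stays moved. The work goes in short steps, Python scripts to look and compute and a shell command to move; the robot and the scene stay as the last step left them, time stands still between calls to the robot, and variables do not carry over. Pictures are saved under pics/ and viewed, at most 19 in all, crops included, and the job is handed in when it is done.

```bash
mkdir -p pics
cat > h.py <<'E'
import numpy as np,cv2
from scipy.spatial.transform import Rotation as R
from cell import telemetry, vision, job, arm
def ray(name,u,v,info=None):
    i=info or vision.camera_info(name); f=240/np.tan(np.radians(i["fov_y"])/2)
    a,b=u-i["cx"],v-i["cy"]; E=np.array(i["extrinsics"])
    if name=="wrist":
        r=np.hypot(a,b); t=r/f; d=np.array([np.sin(t)*a/max(r,1e-9),np.sin(t)*b/max(r,1e-9),np.cos(t)])
    else: d=np.array([a/f,b/f,1]); d/=np.linalg.norm(d)
    return E[:3,3],E[:3,:3]@d
def onz(name,u,v,z,info=None):
    o,d=ray(name,u,v,info); return o+d*(z-o[2])/d[2]
def tri(*rs):
    A=np.zeros((3,3));b=np.zeros(3)
    for o,d in rs: P=np.eye(3)-np.outer(d,d);A+=P;b+=P@o
    p=np.linalg.solve(A,b); return p,[float(np.linalg.norm(np.cross(p-o,d))) for o,d in rs]
def proj(name,p,info=None):
    i=info or vision.camera_info(name); f=240/np.tan(np.radians(i["fov_y"])/2)
    E=np.array(i["extrinsics"]); q=E[:3,:3].T@(np.array(p)-E[:3,3])
    if name=="wrist":
        r=np.hypot(q[0],q[1]);t=np.arctan2(r,q[2]);return np.array([i["cx"]+f*t*q[0]/r,i["cy"]+f*t*q[1]/r])
    return np.array([i["cx"]+f*q[0]/q[2],i["cy"]+f*q[1]/q[2]])
def grab(name,fn):
    i=vision.camera_info(name); im=vision.get_image(name); cv2.imwrite(fn,im[:,:,::-1]); np.save(fn+'.npy',i,allow_pickle=True); return im,i
def delta(target):
    "tool-axes shift in cm to world target TCP"
    s=telemetry.observe(); return np.round(R.from_rotvec(s["ee_rot"]).inv().apply(np.array(target)-s["position"])*100,2)
E
python3 - <<'E'
from h import *
np.set_printoptions(precision=4,suppress=True)
for n in("scene","side","wrist"):
    im,i=grab(n,f"pics/{n}0.png"); print(n,i)
s=telemetry.observe();print(s);print(R.from_rotvec(s["ee_rot"]).as_matrix(),arm.tip_reach)
E
```

```text
scene {'fov_y': 53.58280312149572, 'cx': 318.05071226292773, 'cy': 241.8946658115222, 'extrinsics': array([[ 0.6993, -0.5015,  0.5093,  0.0715],
       [-0.7146, -0.5084,  0.4806, -0.4474],
       [ 0.0179, -0.7   , -0.7139,  0.6412],
       [ 0.    ,  0.    ,  0.    ,  1.    ]])}
side {'fov_y': 56.90338301092495, 'cx': 325.76005472688786, 'cy': 237.66632629820387, 'extrinsics': array([[-0.9063, -0.2321,  0.3533,  0.1822],
       [-0.4222,  0.455 , -0.7841,  0.7142],
       [ 0.0212, -0.8597, -0.5103,  0.5203],
       [ 0.    ,  0.    ,  0.    ,  1.    ]])}
wrist {'fov_y': 65.70646984690485, 'cx': 317.4931780361652, 'cy': 242.52316040390258, 'extrinsics': array([[ 0.3367, -0.9103, -0.2408,  0.2759],
       [-0.9416, -0.3256, -0.0854, -0.5641],
       [-0.0006,  0.2555, -0.9668,  0.3843],
       [ 0.    ,  0.    ,  0.    ,  1.    ]])}
{'clock': 0.15, 'joints': array([ 1.1244,  0.4351,  0.025 ,  1.5739, -0.0116,  1.134 , -0.0751]), 'dq': array([ 0.    , -0.0029,  0.0003, -0.0016,  0.0004,  0.0003, -0.0002]), 'joint_efforts': array([  0.0023, -66.8253,   0.9863, -31.4691,  -0.0604,   0.0394,
         0.0001]), 'position': array([ 0.2105, -0.5881,  0.2481]), 'ee_rot': array([-3.0941, -0.5372,  0.0005]), 'force': array([ 0.3595, -1.2223, -0.8007]), 'ft_torque': array([0.0365, 0.0426, 0.0372]), 'gripper_force': 0.0, 'width': 0.998321621767115}
[[ 0.9415  0.3371 -0.0005]
 [ 0.3371 -0.9415  0.0011]
 [-0.0001 -0.0012 -1.    ]] 0.022
```

View pics/scene0.png

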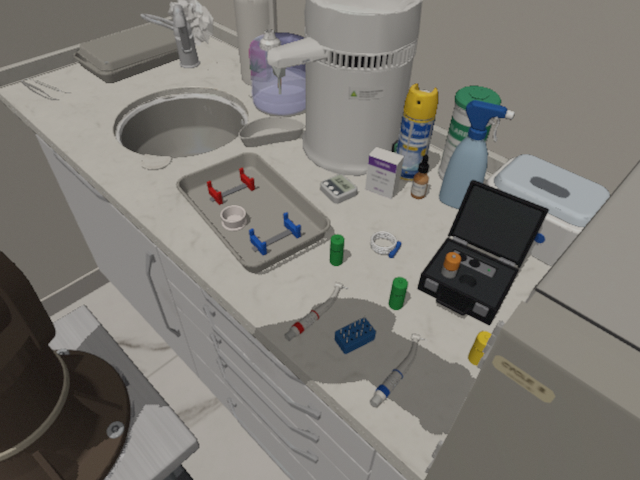

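View pics/side0.png

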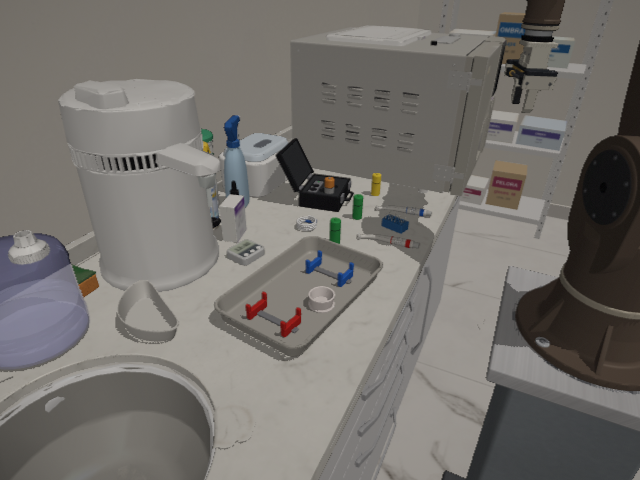

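Scene view: red rest (232,187), blue rest (275,234), cup (234,217), red handpiece (313,313) with its head at (338,288), blue handpiece (397,370) with its head at (416,340), helix (385,243), bur block (355,335), and the case with an orange-capped steel logger (452,262). Things that could be taken for the logger: green cylinders at (336,250) and (398,293), a yellow one at (480,347). I choose the steel one with the orange cap in the foam.

Run:
```python
from h import *
np.set_printoptions(precision=4,suppress=True)
T=lambda n,a,b:print(n,*tri(ray("scene",*a),ray("side",*b)))
T("logger cap",(453,256),(329,180))
T("cup rim",(234,213),(321,295))
T("helix",(383,242),(307,224))
T("hp red ring",(299,327),(408,244))
T("hp red head",(338,287),(361,237))
T("hp blue ring",(382,388),(422,212))
T("hp blue head",(416,338),(379,208))
T("bur",(355,333),(395,224))
for n,p in dict(redrestA=(215,195),redrestB=(248,180),bluA=(259,243),bluB=(291,226)).items(): print(n,onz("scene",*p,.025))
a=cv2.imread("pics/scene0.png")[225:365,380:500];b=cv2.imread("pics/side0.png")[135:235,270:390]
a=cv2.resize(a,None,fx=4,fy=4,interpolation=2);b=cv2.resize(b,None,fx=3,fy=3,interpolation=2)
c=np.zeros((560,800,3),np.uint8);c[:560,:440]=a[:,:440];c[:300,440:800]=b
cv2.imwrite("pics/crop1.png",c)
```

```text
logger cap [ 0.6099 -0.2429  0.0714] [0.002055773278436438, 0.0020557732784366473]
cup rim [0.4508 0.1365 0.0228] [0.0019025301284626558, 0.0019025301284626382]
helix [ 0.6046 -0.1089  0.0104] [0.0022211031443513, 0.002221103144351209]
hp red ring [ 0.364  -0.1326  0.0081] [0.0022758472038301968, 0.002275847203830305]
hp red head [ 0.4704 -0.1193  0.0045] [0.0017709018464313177, 0.0017709018464313892]
hp blue ring [ 0.3738 -0.2928  0.0124] [0.0022576823731148715, 0.002257682373114787]
hp blue head [ 0.481  -0.2758  0.0062] [0.0017160453123983331, 0.0017160453123985112]
bur [ 0.4168 -0.204   0.0109] [0.0024036097113623763, 0.002403609711362416]
redrestA [0.4582 0.2038 0.025 ]
redrestB [0.5361 0.1951 0.025 ]
bluA [0.4331 0.0403 0.025 ]
bluB [0.5048 0.0322 0.025 ]
```

View pics/crop1.png

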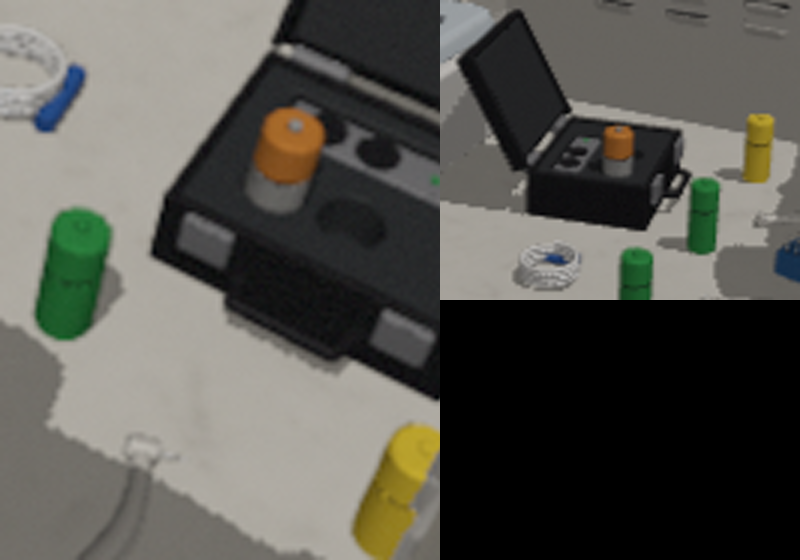

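View pics/wrist0.png

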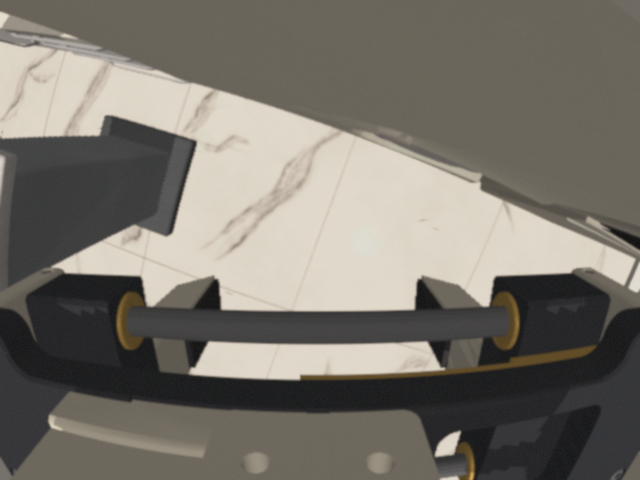

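The crop confirms it: the steel body with the orange cap stands in the foam, its top at scene (454,256). The other cylinders are all green or yellow. The wrist camera sees only the floor so far. Next I check the obstacles and the case frame.

Run:
```python
from h import *
np.set_printoptions(precision=3,suppress=True)
print("autoclave foot",onz("side",455,190,0),onz("scene",435,460,0),onz("scene",497,325,0))
print("autoclave top edges",tri(ray("scene",540,290),ray("side",500,40))[0])
for n,p in dict(FL=(380+155/4,225+205/4),FR=(380+435/4,225+345/4),).items(): print("case front",onz("scene",*p,.04))
print("hinge L",onz("scene",380+275/4,225+50/4,.042), "hinge side", onz("side",270+(540-440)/3,135+165/3,.042))
print("counter edge",onz("scene",250,315,0),onz("scene",180,260,0))
```

```text
autoclave foot [ 0.326 -0.494  0.   ] [ 0.352 -0.403  0.   ] [ 0.601 -0.353  0.   ]
autoclave top edges [ 0.288 -0.42   0.412]
case front [ 0.562 -0.216  0.04 ]
case front [ 0.582 -0.336  0.04 ]
hinge L [ 0.674 -0.201  0.042] hinge side [ 0.667 -0.213  0.042]
counter edge [ 0.33  -0.055  0.   ] [0.318 0.128 0.   ]
```

```bash
python3 -m creep '9.18 9.7 -27.1 -8.2 0 0 0;9.18 9.7 -27.1 -8.2 0 0 0;9.18 9.7 -27.1 -8.2 0 0 0;9.18 9.7 -27.1 -8.2 0 0 0;9.18 9.7 -27.1 -8.2 0 0 0' 20 && python3 -m creep '9.18 14 -4 0 0 0 19.7;9.18 14.7 -5.4 0 0 0 19.7;9.18 14.7 -5.4 0 0 0 19.7;9.18 14.7 -5.4 0 0 0 19.7;9.18 14.7 -5.4 0 0 0 19.7'
python3 -c "
from h import *
grab('wrist','pics/w1.png')
s=telemetry.observe();print(s['joints'],s['position'],s['clock'])"
```

```text
clock: 0.78
position: [0.2104, -0.2983, 0.3312]
ee_rot: [3.095, 0.538, 0.0]
force: [0.9, 0.6, 0.3]
width: 1.001
gripper_force: 0.0
clock: 1.4
position: [0.3305, -0.2004, 0.3305]
ee_rot: [3.142, 0.001, -0.001]
force: [-0.4, -0.8, 0.3]
width: 0.996
gripper_force: 0.0
[ 0.75365052 -0.00913763 -0.33743357  1.93971752 -0.00285591  1.21109579
 -1.15438506] [ 0.33014958 -0.20082021  0.33053347] 1.45
```

View pics/w1.png

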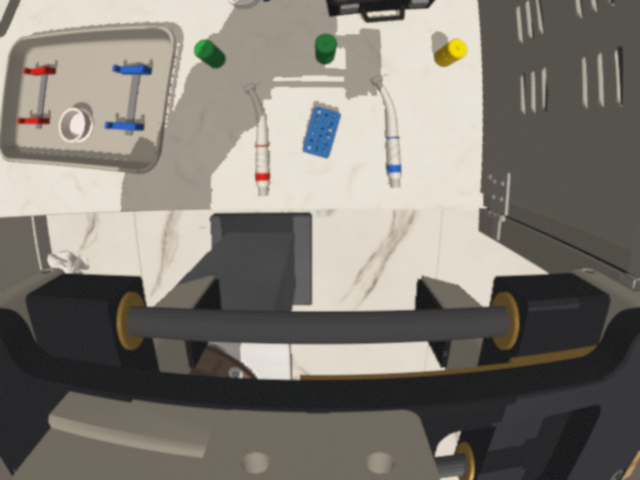

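Wrist view: red handpiece with its ring at (262,177) and head at (251,87), blue with its ring at (393,168) and head at (378,80), both heads bent to the left. The bur block is at (321,130), the cup at (75,124), the red rest saddles at (40,70)/(34,120) and the blue ones at (132,69)/(125,126).

Run:
```python
from h import *
np.set_printoptions(precision=4,suppress=True)
im=cv2.imread("pics/w1.png");i=np.load("pics/w1.png.npy",allow_pickle=True).item()
hsv=cv2.cvtColor(im,cv2.COLOR_BGR2HSV)
def blobs(mask,amin=8):
    n,l,st,c=cv2.connectedComponentsWithStats(mask.astype(np.uint8)); return [(c[k],st[k]) for k in range(1,n) if st[k][4]>=amin]
H,S,V=cv2.split(hsv)
red=((H<8)|(H>172))&(S>120)&(V>60); blue=(H>100)&(H<125)&(S>130)&(V>50)
for nm,m in(("red",red),("blue",blue)):
    m=m.copy();m[205:]=0
    for c,st in blobs(m): print(nm,c,st,onz("wrist",*c,.01,i)[:2],onz("wrist",*c,.028,i)[:2])
cv2.imwrite("pics/crop2.png",cv2.resize(im[70:200,230:425],None,fx=4,fy=4,interpolation=2))
```

```text
red [39.2312 70.5628] [ 23  66  32   9 199] [0.5449 0.2165] [0.5392 0.2001]
red [ 32.3941 120.5   ] [ 17 118  32   6 170] [0.4691 0.23  ] [0.4664 0.2131]
red [261.798  176.3232] [256 173  13   8  99] [ 0.3636 -0.1308] [ 0.365  -0.1335]
blue [132.302   69.4196] [113  65  37   9 255] [0.5152 0.0448] [0.5107 0.0352]
blue [321.0712 131.7663] [ 304  108   35   49 1040] [ 0.4178 -0.2039] [ 0.4171 -0.2038]
blue [123.9902 125.7108] [105 123  38   7 204] [0.4395 0.0574] [0.4379 0.0473]
blue [393.5    168.4286] [388 166  12   6  70] [ 0.374  -0.2939] [ 0.3751 -0.2901]
```

View pics/crop2.png

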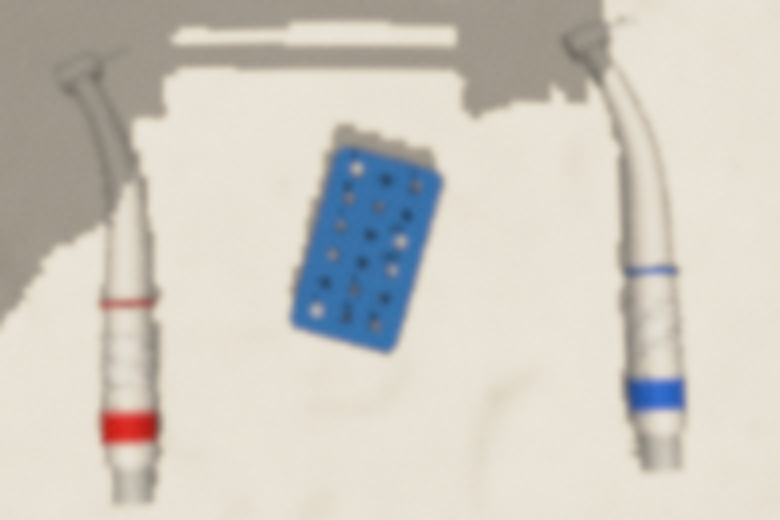

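Run:
```python
from h import *
np.set_printoptions(precision=4,suppress=True)
i=np.load("pics/w1.png.npy",allow_pickle=True).item()
P=lambda x,y,z=.0095:onz("wrist",230+x/4,70+y/4,z,i)[:2]
for nm,pts in dict(red=[(133,502),(130,427),(129,302),(128,220),(75,72)],blue=[(662,470),(656,395),(652,270),(646,180),(583,40)]).items():
    q=np.array([P(*p) for p in pts]); d=q[2]-q[0]; a=np.degrees(np.arctan2(d[1],d[0])); u=d/np.linalg.norm(d); n=np.array([-u[1],u[0]])
    print(nm,q.tolist(),"tail dir",a); print([( round(float((p-q[1])@u)*1e3,1),round(float((p-q[1])@n)*1e3,1)) for p in q])
```

```text
red [[0.3394837576521682, -0.13201866450614133], [0.3629968292903286, -0.13161160594641147], [0.40180300498963184, -0.13193570248997127], [0.42724229584522905, -0.13186793489627424], [0.474430712887794, -0.11547841895920898]] tail dir 0.07627451841191064
[(-23.5, -0.4), (0.0, 0.0), (38.8, -0.4), (64.2, -0.3), (111.5, 16.0)]
blue [[0.350106980383531, -0.2972422344640164], [0.37363029383260354, -0.29460812546064025], [0.41259778021968097, -0.2925433773600492], [0.4406647111528266, -0.2903635482733764], [0.48408119903883223, -0.2706935514662952]] tail dir 4.300136995361055
[(-23.7, -0.9), (0.0, 0.0), (39.0, -0.9), (67.2, -0.8), (111.9, 15.6)]
```

```bash
python3 -c "
from h import *
i=np.load('pics/w1.png.npy',allow_pickle=True).item()
for p in [(483,70),(483,130),(484,190)]: print(onz('wrist',*p,0,i), onz('wrist',*p,0.02,i))
for p in [(326,38),(209,45),(455,45)]: print('cyl top',onz('wrist',*p,.06,i))
"
python3 -m creep '4.4 8.1 -6.9 12 0 0 0;4.4 8.1 -6.9 23 0 0 0;4.4 8.1 -6.9 23 0 0 0;4.4 8.1 -6.9 23 0 0 0;4.4 8.1 -6.9 23 0 0 0'
```

```text
[ 0.51278452 -0.41882435  0.        ] [ 0.5079469  -0.40941978  0.02      ]
[ 0.43047595 -0.41871667  0.        ] [ 0.42916528 -0.40931672  0.02      ]
[ 0.34971506 -0.42437289  0.        ] [ 0.35186503 -0.41473057  0.02      ]
cyl top [ 0.52200363 -0.2087853   0.06      ]
cyl top [ 0.52007945 -0.07855598  0.06      ]
cyl top [ 0.52436004 -0.35575012  0.06      ]
clock: 2.08
position: [0.4096, -0.1309, 0.0977]
ee_rot: [-3.139, -0.001, 0.011]
force: [-0.7, -0.0, 0.7]
width: 0.51
gripper_force: 0.0
```

```bash
python3 -c "
from h import *
print(delta([.411,-.1317,.0255])); grab('wrist','pics/w2.png')"
```

```text
[0.19 0.1  7.22]
```

```bash
python3 -m creep '4.4 0 0 6 0 0 0;4.4 0 0 7.3 0 0 0;4.4 0 0 7.3 0 0 0;4.4 0 0 7.3 0 0 0;1 0 0 7.3 0 0 0' 15
python3 -m creep '1 0 0 0 0 0 0;1 0 0 0 0 0 0;1 0 0 0 0 0 0;1 0 0 0 0 0 0;1 0 0 0 0 0 0' 15
python3 -m creep '1 0 0 -4 0 0 0;1 0 0 -8 0 0 0;1 0 0 -14 0 0 0;1 0 0 -20 0 0 0;1 0 0 -20 0 0 0'
```

```text
clock: 2.75
position: [0.4128, -0.1318, 0.0292]
ee_rot: [3.141, -0.001, 0.004]
force: [0.2, -0.4, -0.1]
width: 0.412
gripper_force: 0.0
clock: 3.38
position: [0.4121, -0.1313, 0.028]
ee_rot: [3.141, 0.0, 0.001]
force: [0.1, -0.2, 7.1]
width: 0.213
gripper_force: 15.0
clock: 4.0
position: [0.4142, -0.1316, 0.2317]
ee_rot: [3.139, -0.001, 0.012]
force: [0.2, 0.1, -0.6]
width: 0.215
gripper_force: 14.9
```

```bash
python3 -m creep '1 -4.5 -25 -7 0 0 0;1 -4.5 -25 -7 0 0 0;1 -4.5 -25 -7 0 0 0;1 -4.5 -25 -7 0 0 0;1 -4.5 -25 -7 0 0 0'
python3 -m creep '1 0 0 0 0 0 0;1 0 0 0 0 0 0'
python3 -c "
from h import *
grab('wrist','pics/w3.png');print(telemetry.observe()['position'])"
```

```text
clock: 4.62
position: [0.3658, 0.1223, 0.298]
ee_rot: [-3.141, -0.009, -0.001]
force: [1.0, -0.4, -1.6]
width: 0.215
gripper_force: 14.9
clock: 4.88
position: [0.3669, 0.117, 0.2967]
ee_rot: [3.141, -0.004, -0.003]
force: [-0.1, -0.2, 0.1]
width: 0.212
gripper_force: 14.9
[0.36693065 0.11699278 0.29682654]
```

View pics/w3.png

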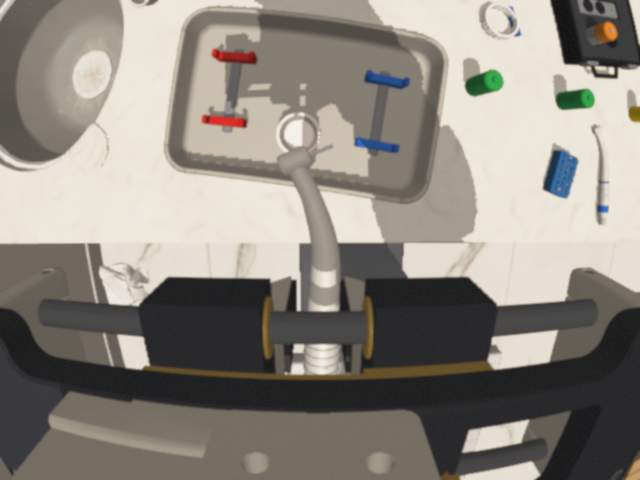

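The red handpiece is held straight, head ahead at (294,160). The red saddles show at (234,55)/(224,121), the blue ones at (387,79)/(376,145), the cup at (298,132), the helix at (500,20) and the logger cap at (605,32).

Run:
```python
from h import *
np.set_printoptions(precision=4,suppress=True)
def bl(fn):
    im=cv2.imread(fn);H,S,V=cv2.split(cv2.cvtColor(im,cv2.COLOR_BGR2HSV));out={}
    for nm,m in(("red",((H<8)|(H>172))&(S>120)&(V>60)),("blue",(H>100)&(H<125)&(S>130)&(V>50))):
        m=m.copy();m[205:]=0
        n,l,st,c=cv2.connectedComponentsWithStats(m.astype(np.uint8))
        out[nm]=[(c[k],st[k]) for k in range(1,n) if st[k][4]>60]
    return out
b3=bl("pics/w3.png");b1=bl("pics/w1.png");i3,i1=[np.load(f"pics/w{k}.png.npy",allow_pickle=True).item() for k in(3,1)]
R_={}
for nm,ks in(("red",((0,0),(1,1))),("blue",None)):
    A=b1[nm];B=b3[nm]
    fa=[x for x in A if x[0][0]<150]; fb=[x for x in B if 150<x[0][0]<420]
    pts=[]
    for x,y in zip(fa,fb):
        p,e=tri(ray("wrist",*x[0],i1),ray("wrist",*y[0],i3)); print(nm,y[0],y[1],p,e); 
        pts.append(onz("wrist",*y[0],.024,i3)); print("  at z=.024",pts[-1])
    d=pts[0]-pts[1];print(nm,"mid",(pts[0]+pts[1])/2,"len",np.linalg.norm(d),"yaw",np.degrees(np.arctan2(d[1],d[0])))
print("cup",onz("wrist",298,132,.025,i3),tri(ray("wrist",298,132,i3),ray("wrist",75,124,i1)))
print("logger",tri(ray("wrist",605,28,i3),ray("scene",453.8,256),ray("side",329,180)))
print("helix",onz("wrist",499,20,.01,i3))
```

```text
red [234.306   56.4193] [212  49  44  15 415] [0.5427 0.2106 0.0164] [0.00015901928423208138, 0.00015901928423194879]
  at z=.024 [0.5406 0.2089 0.024 ]
red [224.0027 120.7027] [202 115  44  12 370] [0.4678 0.222  0.0185] [3.614457553002403e-05, 3.614457553014606e-05]
  at z=.024 [0.4674 0.2206 0.024 ]
red mid [0.504  0.2148 0.024 ] len 0.07417396116790691 yaw -9.065293546071835
blue [385.9778  79.9252] [366  71  43  17 361] [0.5132 0.0409 0.0173] [0.00023245323137941254, 0.00023245323137948833]
  at z=.024 [0.5117 0.0422 0.024 ]
blue [376.098  144.7843] [356 138  42  14 306] [0.4386 0.0523 0.0192] [0.00011810789547346335, 0.00011810789547354385]
  at z=.024 [0.4384 0.0531 0.024 ]
blue mid [0.4751 0.0476 0.024 ] len 0.07407953255706791 yaw -8.47000713293156
cup [0.4519 0.1384 0.025 ] (array([0.4518, 0.139 , 0.0139]), [0.0005536597162942828, 0.0005536597162941855])
logger (array([ 0.6121, -0.2422,  0.0693]), [0.0034489461154281528, 0.0027496712598168885, 0.0037308138916780065])
helix [ 0.6084 -0.1078  0.01  ]
```

```bash
python3 -m creep '1 6 -4 4 0 0 4.4;1 13.8 -9.5 12 0 0 8.7;1 13.8 -9.5 19.7 0 0 8.7;1 13.8 -9.5 19.7 0 0 8.7;1 13.8 -9.5 19.7 0 0 8.7'
python3 -m creep '1 0 0 0 0 0 0;1 0 0 0 0 0 0;1 0 0 0 0 0 0'
python3 -c "
from h import *
print(delta([.5046,.2123,.046]));s=telemetry.observe();print(s['position'],R.from_rotvec(s['ee_rot']).as_euler('zyx',degrees=True))"
```

```text
clock: 5.55
position: [0.5042, 0.212, 0.0965]
ee_rot: [3.129, -0.24, -0.009]
force: [-0.5, -1.0, -0.7]
width: 0.21
gripper_force: 14.9
clock: 5.92
position: [0.5055, 0.2135, 0.1027]
ee_rot: [-3.132, 0.239, -0.005]
force: [0.2, 0.2, -0.4]
width: 0.214
gripper_force: 14.9
[-0.09  0.13  5.67]
[0.50550014 0.21347089 0.1026904 ] [ 8.74399513e+00  1.67162792e-01 -1.79973610e+02]
```

```bash
python3 -m creep '1 -0.1 0.1 2.5 0 0 0;1 -0.1 0.1 4.5 0 0 0;1 -0.1 0.1 5.2 0 0 0;1 -0.1 0.1 5.6 0 0 0;1 -0.1 0.1 5.6 0 0 0'
python3 -m creep '1 0 0 0 0 0 0;2.8 0 0 0.05 0 0 0;3.4 0 0 0 0 0 0;3.4 0 0 0 0 0 0;3.4 0 0 0 0 0 0'
python3 -m creep '3.4 0 0 -3 0 0 0;3.4 0 0 -6 0 0 0;3.4 -8 0 -14 0 0 0;3.4 -14 -3 -20 0 0 0;3.4 -14 -3 -20 0 0 0'
python3 -c "
from h import *
grab('wrist','pics/w4.png');s=telemetry.observe();print(s['position'],s['clock'])"
```

```text
clock: 6.55
position: [0.5041, 0.2126, 0.0459]
ee_rot: [3.132, -0.239, 0.002]
force: [-1.2, -1.2, 2.7]
width: 0.211
gripper_force: 14.9
clock: 7.18
position: [0.5038, 0.213, 0.0447]
ee_rot: [-3.132, 0.238, 0.0]
force: [-0.1, 0.6, -0.6]
width: 0.367
gripper_force: 0.0
clock: 7.8
position: [0.3775, 0.2597, 0.2365]
ee_rot: [3.132, -0.239, 0.0]
force: [1.9, 0.3, 0.4]
width: 0.37
gripper_force: 0.0
[0.37312764 0.2650773  0.24161802] 7.85
```

View pics/w4.png

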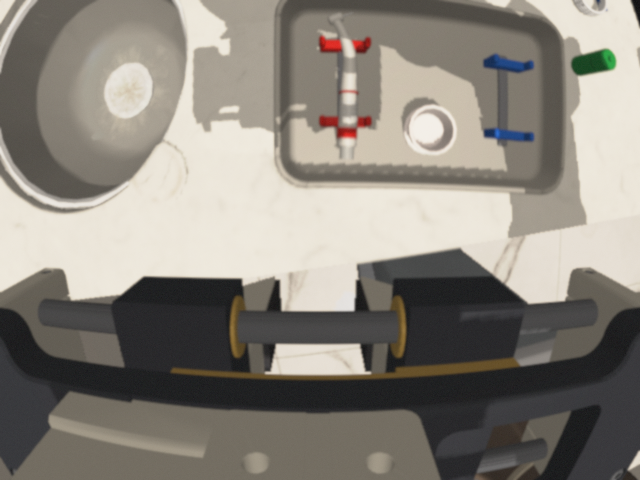

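Red lies in the red saddles, its head towards the far rim (336,18). Now the blue one.

```bash
python3 -m creep '4.4 13.1 28 0 0 0 0;4.4 13.1 28 0 0 0 0;4.4 13.1 28 0 0 0 0;4.4 13.1 28 0 0 0 0;4.4 13.1 28 0 0 0 0'
python3 -m creep '4.4 0 26.2 2 0 0 -6.5;4.4 0 26.2 8 0 0 -13;4.4 0 26.2 11 0 0 -13;4.4 0 26.2 13 0 0 -13;4.4 0 26.2 13 0 0 -13'
python3 -m creep '4.4 0 0 0 0 0 0;4.4 0 0 0 0 0 0;4.4 0 0 0 0 0 0'
python3 -c "
from h import *
print(delta([.4215,-.2908,.028]));s=telemetry.observe();print(s['position'],s['ee_rot'],R.from_rotvec(s['ee_rot']).as_matrix()[:,0])"
```

```text
clock: 8.48
position: [0.4663, -0.0396, 0.2353]
ee_rot: [3.132, -0.239, 0.001]
force: [1.0, 0.5, 0.0]
width: 0.479
gripper_force: 0.0
clock: 9.1
position: [0.4253, -0.2984, 0.1036]
ee_rot: [3.139, 0.116, -0.001]
force: [0.3, 0.4, 0.7]
width: 0.48
gripper_force: 0.0
clock: 9.48
position: [0.4274, -0.2951, 0.1061]
ee_rot: [3.139, 0.121, 0.002]
force: [1.1, -0.6, 0.5]
width: 0.482
gripper_force: 0.0
[-0.56 -0.48  7.81]
[ 0.42735435 -0.29511687  0.10614476] [3.13874167e+00 1.21033847e-01 2.38287201e-03] [0.99702932 0.07700836 0.00149617]
```

```bash
python3 -m creep '4.4 -0.5 -0.5 4 0 0 0;4.4 -0.5 -0.5 7 0 0 0;4.4 -0.5 -0.5 7.8 0 0 0;4.4 -0.5 -0.5 7.8 0 0 0;1 -0.5 -0.5 7.8 0 0 0' 15
python3 -m creep '1 0 0 0 0 0 0;1 0 0 0 0 0 0;1 0 0 0 0 0 0;1 0 0 0 0 0 0;1 0 0 0 0 0 0' 15
python3 -m creep '1 0 0 -4 0 0 0;1 0 0 -8 0 0 0;1 0 0 -12 0 0 0;1 0 0 -12 0 0 0'
```

```text
clock: 10.1
position: [0.4219, -0.2919, 0.0285]
ee_rot: [3.138, 0.118, 0.003]
force: [-0.2, -0.9, 0.1]
width: 0.414
gripper_force: 0.0
clock: 10.72
position: [0.4213, -0.2919, 0.0277]
ee_rot: [3.139, 0.118, 0.001]
force: [0.2, 1.0, 6.2]
width: 0.209
gripper_force: 15.0
clock: 11.22
position: [0.4225, -0.2924, 0.15]
ee_rot: [3.136, 0.117, 0.007]
force: [-0.3, 0.3, -1.7]
width: 0.214
gripper_force: 15.0
```

```bash
python3 -m creep '1 4 -18 0 0 0 0;1 7.8 -33 0 0 0 0;1 7.8 -33 0 0 0 5;1 7.8 -33 0 0 0 9;1 7.8 -33 0 0 0 13'
python3 -m creep '1 0 -3 0 0 0 0;1 0 -3 3 0 0 0;1 0 -3 5 0 0 0;1 0 -3 5 0 0 0;1 0 -3 5 0 0 0'
python3 -c "
from h import *
print(delta([.4753,.0426,.046]));s=telemetry.observe();print(s['position'],R.from_rotvec(s['ee_rot']).as_matrix()[:,0],s['width'])"
```

```text
clock: 11.85
position: [0.4693, 0.0186, 0.1463]
ee_rot: [3.132, -0.243, -0.002]
force: [1.7, -0.7, -1.5]
width: 0.21
gripper_force: 15.0
clock: 12.48
position: [0.4743, 0.0467, 0.0973]
ee_rot: [-3.132, 0.239, 0.001]
force: [0.2, 0.4, -1.5]
width: 0.21
gripper_force: 15.0
[0.16 0.39 5.13]
[0.47429877 0.04670685 0.09730076] [ 9.88467734e-01 -1.51431254e-01 -3.36932218e-04] 0.21002682383404261
```

```bash
python3 -m creep '1 0.2 0.4 2.5 0 0 0;1 0.2 0.4 4.2 0 0 0;1 0.2 0.4 4.9 0 0 0;1 0.2 0.4 5.1 0 0 0;1 0.2 0.4 5.1 0 0 0'
python3 -m creep '1 0 0 0 0 0 0;2.8 0 0 0.05 0 0 0;3.4 0 0 0 0 0 0;3.4 0 0 0 0 0 0;3.4 0 0 0 0 0 0'
python3 -m creep '3.4 0 0 -3 0 0 0;3.4 0 0 -6 0 0 0;3.4 -5 0 -12 0 0 0;3.4 -9 5 -18 0 0 0;3.4 -9 5 -18 0 0 0'
python3 -c "
from h import *
grab('wrist','pics/w5.png')"
python3 -m creep '9 6 18 -5 0 0 -9;9 6 18 -5 0 0 -9;9 6 18 -5 0 0 -9;9 6 18 -5 0 0 -9;9 6 18 -5 0 0 -9'
python3 -c "
from h import *
grab('wrist','pics/w6.png');s=telemetry.observe();print(s['position'],R.from_rotvec(s['ee_rot']).as_matrix()[:,0])
a=cv2.imread('pics/w5.png')[:300];b=cv2.imread('pics/w6.png')[:300];cv2.imwrite('pics/c56.png',np.vstack([a,b]))"
```

```text
clock: 13.1
position: [0.4761, 0.0425, 0.0468]
ee_rot: [-3.132, 0.238, -0.001]
force: [-0.6, -0.2, -0.7]
width: 0.216
gripper_force: 15.0
clock: 13.72
position: [0.4757, 0.0424, 0.0462]
ee_rot: [3.132, -0.238, 0.0]
force: [0.2, 1.2, -1.2]
width: 0.371
gripper_force: 0.0
clock: 14.35
position: [0.3779, 0.0062, 0.2278]
ee_rot: [3.132, -0.238, 0.002]
force: [0.7, -0.9, 0.6]
width: 0.372
gripper_force: 0.0
clock: 15.02
position: [0.4113, -0.1808, 0.276]
ee_rot: [-3.141, -0.005, 0.0]
force: [1.1, 0.1, 0.2]
width: 0.866
gripper_force: 0.0
[ 0.41108299 -0.17928785  0.27570624] [ 9.99985051e-01  5.42495928e-03 -6.83579953e-04]
```

View pics/c56.png

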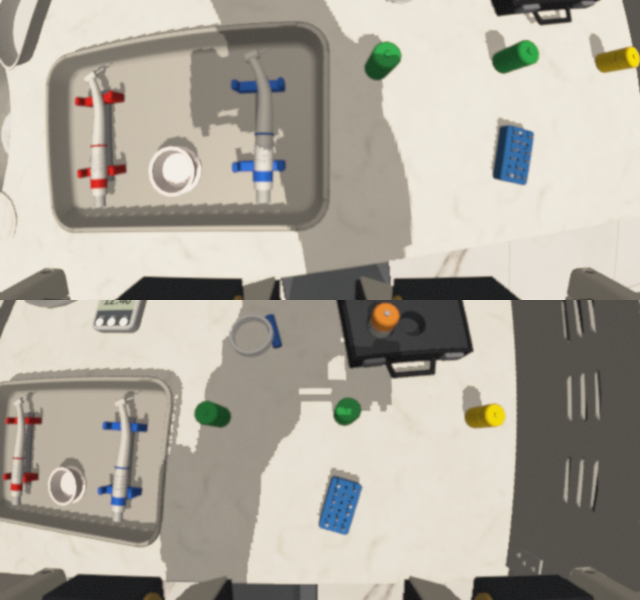

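Both handpieces lie in their own saddles, heads to the far rim. In the lower picture the helix coil is at (251,36 in w6) with its capsule to the right at (275,31), and the logger cap is at (384,14).

Run:
```python
from h import *
np.set_printoptions(precision=4,suppress=True)
im=cv2.imread("pics/w6.png");i=np.load("pics/w6.png.npy",allow_pickle=True).item();i5=np.load("pics/w5.png.npy",allow_pickle=True).item()
H,S,V=cv2.split(cv2.cvtColor(im,cv2.COLOR_BGR2HSV))
m=(H>100)&(H<125)&(S>100)&(V>40); m[70:]=0;m[:,:230]=0;m[:,300:]=0
ys,xs=np.nonzero(m);print(len(xs),xs.min(),xs.max(),ys.min(),ys.max())
w=np.array([onz("wrist",x,y,.012,i)[:2] for x,y in zip(xs,ys)]);c=w.mean(0);ev,V_=np.linalg.eigh(np.cov((w-c).T));a=V_[:,1]*np.sign(V_[0,1])
print("capsule",c,"axis yaw",np.degrees(np.arctan2(a[1],a[0])),"len sd",np.sqrt(ev))
for p in [(251,36),(232,36),(271,36),(251,16),(251,55)]: print("coil",p,onz("wrist",*p,.012,i))
print("helix tri",tri(ray("wrist",251,36,i),ray("scene",383,242),ray("side",307,224)))
m=(H>5)&(H<20)&(S>150)&(V>100);m[60:]=0;ys,xs=np.nonzero(m);print("orange",xs.min(),xs.max(),ys.min(),ys.max())
print("logger",tri(ray("wrist",384,13,i),ray("scene",453.8,256),ray("side",329,180)), onz("wrist",384,13,.074,i),onz("scene",453.8,256,.074),onz("side",329,180,.074))
print("white box base",onz("scene",380,192,0), "bottles",onz("scene",418,195,0),"timer",onz("scene",345,200,0))
print("rings",onz("wrist",263,176,.028,i5),onz("wrist",98,182,.028,i5),"cup rim",onz("wrist",175,171,.025,i5),onz("wrist",66,185,.025,i))
s=telemetry.observe();print(s["joints"])
cv2.imwrite("pics/c6.png",np.hstack([cv2.resize(im[0:70,220:300],None,fx=5,fy=5,interpolation=2),cv2.resize(im[0:70,340:420],None,fx=5,fy=5,interpolation=2)]))
```

```text
172 267 280 15 46
capsule [ 0.6099 -0.1328] axis yaw 12.866586819771921 len sd [0.002  0.0124]
coil (251, 36) [ 0.6056 -0.1075  0.012 ]
coil (232, 36) [ 0.6072 -0.0863  0.012 ]
coil (271, 36) [ 0.6044 -0.1294  0.012 ]
coil (251, 16) [ 0.6299 -0.1069  0.012 ]
coil (251, 55) [ 0.5833 -0.1079  0.012 ]
helix tri (array([ 0.6051, -0.1082,  0.0106]), [0.001279181958608474, 0.001864585656136472, 0.002727607629426812])
orange 372 399 3 30
logger (array([ 0.6108, -0.2426,  0.0711]), [0.0015928855581305466, 0.0024608153577391325, 0.002709745874950567]) [ 0.6103 -0.2406  0.074 ] [ 0.6111 -0.2442  0.074 ] [ 0.6046 -0.2343  0.074 ]
white box base [ 0.7278 -0.0045  0.    ] bottles [ 0.7775 -0.0669  0.    ] timer [0.6555 0.03   0.    ]
rings [0.4283 0.0494 0.028 ] [0.4562 0.2219 0.028 ] cup rim [0.4486 0.1337 0.025 ] [0.4508 0.13   0.025 ]
[ 0.6776  0.1564 -0.4344  1.9104  0.0732  1.0911 -1.3514]
```

View pics/c6.png

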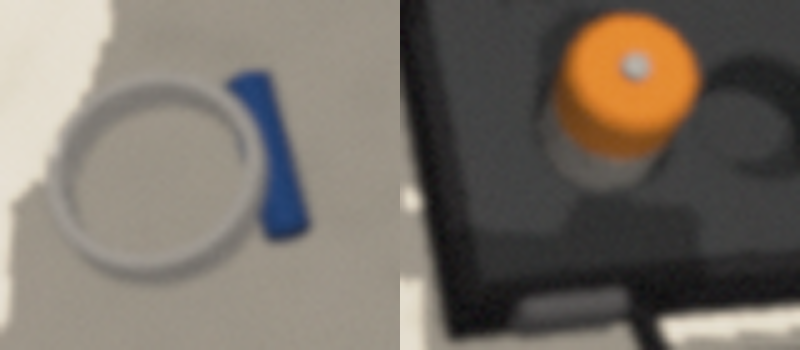

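```bash
python3 -m creep '6.4 6 -2 2 0 0 -10.5;6.4 12 -5 4 0 0 -21;6.4 17 -7 8 0 0 -31.5;6.4 19.3 -7.1 12 0 0 -42;6.4 19.3 -7.1 12 0 0 -52.5'
python3 -m creep '6.4 0 0 0 0 0 -10.5;6.4 0 0 0 0 0 -21;6.4 0 0 0 0 0 -31.5;6.4 0 0 0 0 0 -42;6.4 0 0 0 0 0 -50.5'
python3 -m creep '6.4 0 0 2 0 0 0;6.4 0 0 2 0 0 0;6.4 0 0 2 0 0 0'
python3 -c "
from h import *
print(delta([.604,-.109,.025]));s=telemetry.observe();m=R.from_rotvec(s['ee_rot']).as_matrix();print(s['position'],s['joints'],np.degrees(np.arctan2(m[1,0],m[0,0])),s['width'])
grab('wrist','pics/w7.png')"
```

```text
clock: 15.7
position: [0.6029, -0.1037, 0.1511]
ee_rot: [-2.8, -1.41, 0.007]
force: [-1.4, -0.7, 0.8]
width: 0.698
gripper_force: 0.0
clock: 16.32
position: [0.6033, -0.1053, 0.1561]
ee_rot: [-1.938, -2.471, -0.001]
force: [-0.3, 0.0, 0.1]
width: 0.699
gripper_force: 0.0
clock: 16.7
position: [0.6036, -0.1076, 0.1359]
ee_rot: [-1.95, -2.462, 0.0]
force: [0.4, -0.3, 0.1]
width: 0.697
gripper_force: 0.0
[-1.500e-01  1.000e-02  1.109e+01]
[ 0.60360788 -0.10760915  0.13590849] [ 0.60665778  0.66233548 -0.79696634  1.68226593  0.53817152  1.03057689
 -0.13934654] 103.24899415447675 0.6968803393218705
```

View pics/w7.png

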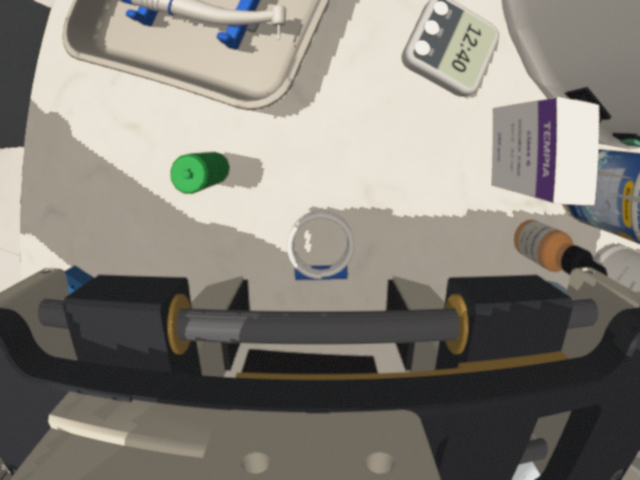

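The coil sits at (321,242), centred between the fingers with the capsule square to them. The timer, box and brown bottle stand clear to the right.

```bash
python3 -c "
from h import *
i=np.load('pics/w7.png.npy',allow_pickle=True).item()
print(onz('wrist',321,241,.018,i),onz('wrist',518,240,.02,i),onz('wrist',495,180,.03,i))
print(tri(ray('wrist',321,241,i),ray('wrist',251.6,35.8,np.load('pics/w6.png.npy',allow_pickle=True).item())))"
```

```text
[ 0.60625851 -0.10380955  0.018     ] [ 0.75529327 -0.06728101  0.02      ] [ 0.71461073 -0.02942808  0.03      ]
(array([ 0.60734765, -0.10695785,  0.00613497]), [0.00031074056307516706, 0.00031074056307510433])
```

```bash
python3 -m creep '6.4 0.2 0.2 5 0 0 0;6.4 0.2 0.2 9.5 0 0 0;6.4 0.2 0.2 11 0 0 0;6.4 0.2 0.2 11 0 0 0;4 0.2 0.2 11 0 0 0' 12
python3 -m creep '4 0 0 0 0 0 0;4 0 0 0 0 0 0;4 0 0 0 0 0 0;4 0 0 0 0 0 0;4 0 0 0 0 0 0' 12
python3 -m creep '4 0 0 -4 0 0 0;4 0 0 -9 0 0 0;4 0 0 -14 0 0 0;4 0 0 -14 0 0 0'
```

```text
clock: 17.38
position: [0.6067, -0.1058, 0.0281]
ee_rot: [1.948, 2.462, 0.002]
force: [-0.1, -0.2, -0.1]
width: 0.632
gripper_force: 0.0
clock: 18.0
position: [0.6063, -0.106, 0.0277]
ee_rot: [1.948, 2.462, 0.001]
force: [-0.9, -0.5, 7.6]
width: 0.498
gripper_force: 12.0
clock: 18.5
position: [0.6077, -0.1055, 0.1709]
ee_rot: [1.946, 2.458, 0.006]
force: [0.6, -0.0, -1.3]
width: 0.501
gripper_force: 12.0
```

```bash
python3 -m creep '4 5 -1 0 0 0 -10;4 11 -2 0 0 0 -20;4 17 -3 0 0 0 -30;4 22 -3 0 0 0 -40;4 24.2 -3 0 0 0 -50'
python3 -m creep '4 0 0 0 0 0 -10;4 0 0 0 0 0 -18;4 0 0 2 0 0 -18;4 0 0 4 0 0 -18;4 0 0 4 0 0 -18'
python3 -m creep '4 0 0 0 0 0 0;4 0 0 0 0 0 0'
python3 -c "
from h import *
print(delta([.5236,.1238,.029]));s=telemetry.observe();m=R.from_rotvec(s['ee_rot']).as_matrix();print(s['position'],s['joints'],np.degrees(np.arctan2(m[1,0],m[0,0])),s['width'])
grab('scene','pics/s2.png');grab('side','pics/d2.png');grab('wrist','pics/w8.png')
c=np.hstack([cv2.resize(cv2.imread('pics/s2.png')[100:300,140:370],None,fx=2,fy=2),cv2.resize(cv2.imread('pics/w8.png')[:320,:],(340,170))[:,:0] if 0 else cv2.resize(cv2.imread('pics/d2.png')[200:400,210:380],None,fx=2,fy=2)]);cv2.imwrite('pics/c8.png',c)"
```

```text
clock: 19.12
position: [0.5189, 0.1256, 0.1662]
ee_rot: [-0.711, -3.06, -0.001]
force: [0.9, 0.0, -1.6]
width: 0.501
gripper_force: 12.0
clock: 19.75
position: [0.5192, 0.1218, 0.1238]
ee_rot: [-0.24, -3.129, 0.003]
force: [-1.2, -0.6, 0.1]
width: 0.5
gripper_force: 12.0
clock: 20.0
position: [0.5208, 0.123, 0.1268]
ee_rot: [0.239, 3.132, 0.0]
force: [0.3, -0.0, -1.1]
width: 0.497
gripper_force: 12.0
[-0.26  0.12  9.78]
[0.52079119 0.12298614 0.12676269] [ 0.40979943  0.69365004 -1.10166627  1.87415264  0.72283739  1.04007828
  0.42111426] 171.27939181783952 0.4965530510328643
```

View pics/c8.png

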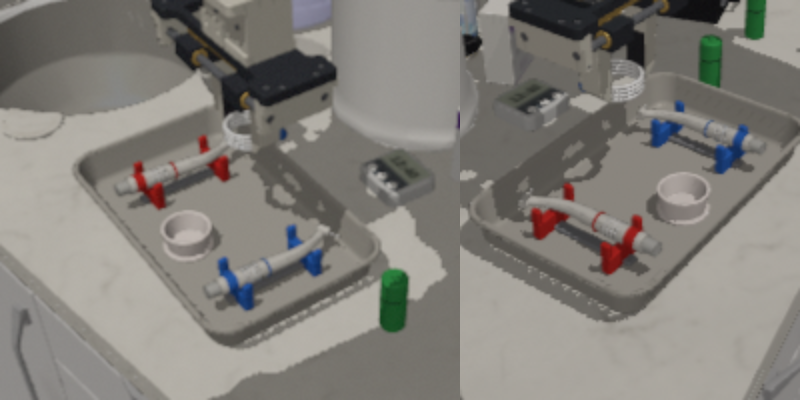

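```bash
python3 -m creep '4 -0.2 0.1 4 0 0 0;4 -0.2 0.1 7.5 0 0 0;4 -0.2 0.1 9 0 0 0;4 -0.2 0.1 9.6 0 0 0;4 -0.2 0.1 9.7 0 0 0'
python3 -m creep '4 0 0 0 0 0 0;5.2 0 0 0 0 0 0;5.7 0 0 0 0 0 0;5.7 0 0 0 0 0 0;5.7 0 0 0 0 0 0'
python3 -m creep '5.7 0 0 -3 0 0 0;5.7 0 0 -8 0 0 0;5.7 0 0 -14 0 0 0;5.7 0 0 -18 0 0 0;5.7 0 0 -18 0 0 0'
python3 -c "
from h import *
print(tri(ray('scene',233.75,214.5),ray('side',321.5,297)))
grab('wrist','pics/w9.png');s=telemetry.observe();print(s['position'],s['joints'])"
```

```text
clock: 20.78
position: [0.523, 0.1237, 0.0298]
ee_rot: [0.238, 3.132, 0.001]
force: [-0.3, -0.5, -0.3]
width: 0.498
gripper_force: 12.0
clock: 21.4
position: [0.5226, 0.1233, 0.0293]
ee_rot: [0.239, 3.132, -0.0]
force: [-0.3, -0.5, 0.6]
width: 0.619
gripper_force: 0.0
clock: 22.02
position: [0.5239, 0.1244, 0.2123]
ee_rot: [0.238, 3.128, 0.003]
force: [0.7, 0.4, 0.1]
width: 0.623
gripper_force: 0.0
(array([0.44972261, 0.1368664 , 0.01905855]), [0.002153668702553554, 0.002153668702553496])
[0.52316647 0.12350922 0.21027844] [ 0.46220251  0.603842   -1.17551082  1.77731117  0.60521149  1.17642647
  0.52040167]
```

View pics/w9.png

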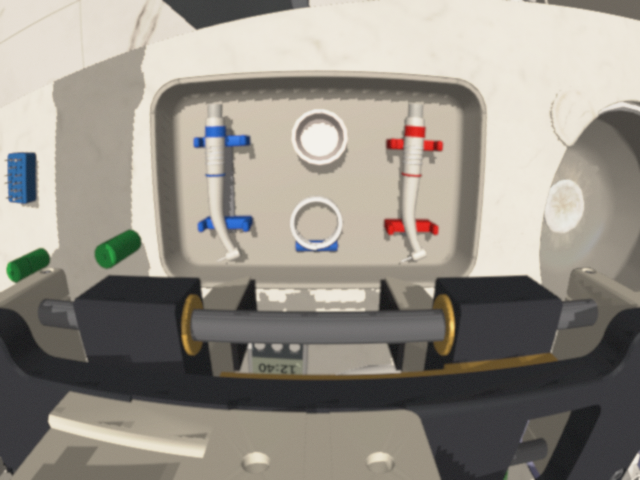

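The helix stands flat at (316,222), midway between the handpieces behind the cup (320,137). Now the logger.

```bash
python3 -m creep '5.7 -3 -7 0 0 0 0;5.7 -6 -14 0 0 0 -9;5.7 -9 -21 0 0 0 -18;5.7 -12 -28 0 0 0 -18;5.7 -14.2 -34.8 0 0 0 -18'
python3 -m creep '5 0 0 0 0 0 0;5 0 0 0 0 0 0;5 0 0 2 0 0 0;5 0 0 2 0 0 0;5 0 0 2 0 0 0'
python3 -m creep '5 0 0 0 0 0 0;5 0 0 0 0 0 0'
python3 -c "
from h import *
i9,i5,i3=[np.load(f'pics/w{k}.png.npy',allow_pickle=True).item() for k in (9,5,3)]
print('cup',onz('wrist',320,137,.025,i9),onz('wrist',298,132,.025,i3),tri(ray('wrist',320,137,i9),ray('wrist',175,170,i5)))
im,i=grab('wrist','pics/w10.png');s=telemetry.observe();print(s['position'],s['joints'],s['ee_rot'])
H,S,V=cv2.split(cv2.cvtColor(im,cv2.COLOR_RGB2HSV));m=((H>5)&(H<20)&(S>150)&(V>100));m[300:]=0
ys,xs=np.nonzero(m);print(xs.min(),xs.max(),ys.min(),ys.max())
print('pred top px',proj('wrist',[.6105,-.242,.074],i))
cv2.imwrite('pics/c10.png',cv2.resize(im[120:330,220:420,::-1],None,fx=2.5,fy=2.5))
"
```

```text
clock: 22.7
position: [0.5973, -0.1821, 0.2073]
ee_rot: [0.255, -3.129, -0.001]
force: [0.4, 0.5, 0.4]
width: 0.62
gripper_force: 0.0
clock: 23.32
position: [0.5975, -0.1791, 0.189]
ee_rot: [0.257, -3.131, -0.0]
force: [-0.7, 0.6, 1.0]
width: 0.543
gripper_force: 0.0
clock: 23.58
position: [0.5979, -0.1799, 0.1896]
ee_rot: [-0.254, 3.131, -0.0]
force: [-0.0, -0.2, 0.3]
width: 0.545
gripper_force: 0.0
cup [0.45030333 0.13921599 0.025     ] [0.45190468 0.13842616 0.025     ] (array([0.44985297, 0.13939189, 0.01038151]), [0.00018663384920556485, 0.00018663384920559442])
[ 0.5977864  -0.17995385  0.1895312 ] [ 0.88868501  0.77500608 -1.16853743  1.58615686  0.73689674  1.28157294
  1.33503469] [-2.54325449e-01  3.13083731e+00 -3.96262558e-04]
204 434 225 299
pred top px [228.30148767 246.93810706]
```

View pics/c10.png

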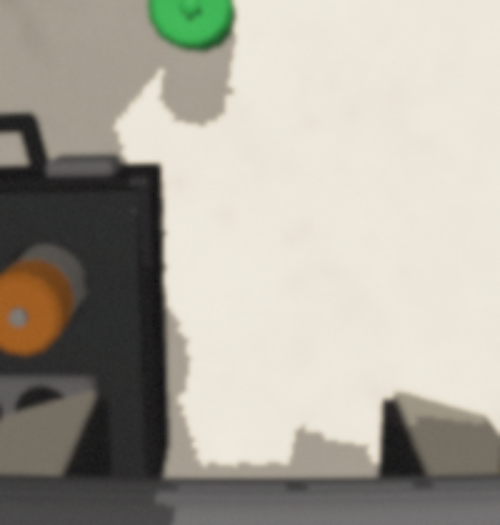

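The cap's button lies at (227,247), against (228,247) predicted, so the logger position holds.

```bash
python3 -c "
from h import *
print(delta([.6105,-.242,.074]))"
```

```text
[-0.25 -6.33 11.56]
```

```bash
python3 -m creep '5 -0.3 -6.3 0 0 0 0;5 -0.3 -6.3 3 0 0 0;5 -0.3 -6.3 7 0 0 0;5 -0.3 -6.3 7 0 0 0;5 -0.3 -6.3 7 0 0 0'
python3 -c "
from h import *
print(delta([.6105,-.242,.074]))
im,i=grab('wrist','pics/w11.png');print(proj('wrist',[.6105,-.242,.074],i))
H,S,V=cv2.split(cv2.cvtColor(im,cv2.COLOR_RGB2HSV));m=((H>5)&(H<18)&(S>170)&(V>120));m[295:]=0;m[:,:260]=0;m[:,380:]=0
ys,xs=np.nonzero(m);print(xs.min(),xs.max(),ys.min(),ys.max())"
```

```text
clock: 24.25
position: [0.6115, -0.2413, 0.1208]
ee_rot: [-0.255, 3.13, 0.0]
force: [-0.3, -0.2, -0.1]
width: 0.546
gripper_force: 0.0
[ 0.12 -0.05  4.68]
[315.09173764 275.6570111 ]
292 337 243 294
```

```bash
python3 -m creep '5 0.1 -0.1 2.5 0 0 0;5 0.1 -0.1 4.2 0 0 0;5 0.1 -0.1 4.6 0 0 0;5 0.1 -0.1 4.6 0 0 0;1.5 0.1 -0.1 4.6 0 0 0' 45
python3 -m creep '1.5 0 0 0 0 0 0;1.5 0 0 0 0 0 0;1.5 0 0 0 0 0 0;1.5 0 0 0 0 0 0;1.5 0 0 0 0 0 0' 45
python3 -m creep '1.5 0 0 -0.3 0 0 3;1.5 0 0 -0.6 0 0 -3;1.5 0 0 -0.9 0 0 3;1.5 0 0 -1.2 0 0 -3;1.5 0 0 -1.5 0 0 0'
```

```text
clock: 24.92
position: [0.6104, -0.2426, 0.0738]
ee_rot: [-0.255, 3.13, -0.0]
force: [-0.3, 0.4, 0.1]
width: 0.479
gripper_force: 0.0
clock: 25.55
position: [0.6102, -0.2431, 0.0736]
ee_rot: [-0.254, 3.131, -0.001]
force: [-0.3, -2.8, 4.4]
width: 0.265
gripper_force: 45.0
clock: 26.18
position: [0.6086, -0.2432, 0.0868]
ee_rot: [0.255, -3.128, -0.0]
force: [-1.1, -1.6, -5.3]
width: 0.259
gripper_force: 45.0
```

```bash
python3 -m creep '1.5 0 0 -0.4 0 0 3;1.5 0 0 -0.8 0 0 -3;1.5 0 0 -1.4 0 0 3;1.5 0 0 -2 0 0 0;1.5 0 0 -3 0 0 0'
python3 -m creep '1.5 0 0 -3 0 0 0;1.5 0 0 -7 0 0 0;1.5 0 0 -10 0 0 0;1.5 0 0 -10 0 0 0;1.5 0 0 -10 0 0 0'
python3 -c "
from h import *
grab('wrist','pics/w12.png');a,i=grab('scene','pics/s12.png');b,j=grab('side','pics/d12.png')
print(telemetry.observe()['position'],proj('scene',[.61,-.243,.2]),proj('side',[.61,-.243,.2]))
p=proj('scene',[.61,-.243,.2]).astype(int);q=proj('side',[.61,-.243,.2]).astype(int)
f=lambda m,c:cv2.resize(m[max(c[1]-60,0):c[1]+90,max(c[0]-65,0):c[0]+65,::-1],(390,450))
cv2.imwrite('pics/c12.png',np.hstack([f(a,p),f(b,q)]))"
```

```text
clock: 26.8
position: [0.6094, -0.2425, 0.1178]
ee_rot: [0.255, -3.13, -0.001]
force: [0.1, 0.8, -0.7]
width: 0.263
gripper_force: 45.0
clock: 27.42
position: [0.6095, -0.2428, 0.2175]
ee_rot: [0.254, -3.13, 0.0]
force: [0.4, -1.0, -1.2]
width: 0.26
gripper_force: 45.0
[ 0.60936318 -0.24284721  0.21691873] [471.95551991 196.83164825] [329.75496009 129.77468041]
```

View pics/c12.png

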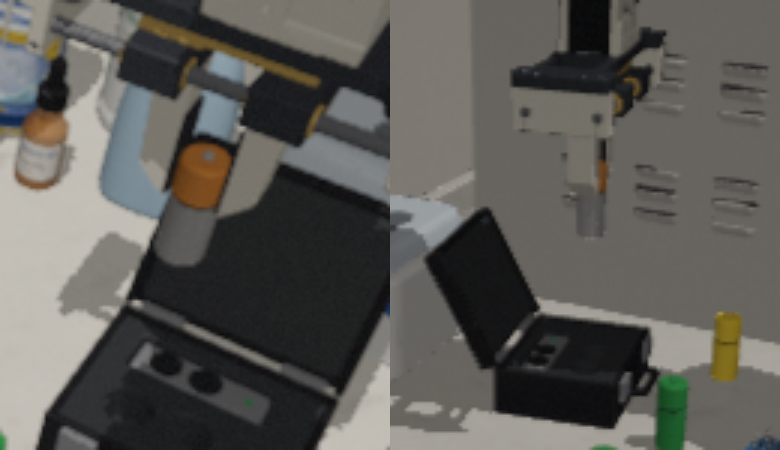

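```bash
python3 -c "
from h import *
i=np.load('pics/s12.png.npy',allow_pickle=True).item()
for z in (.211,.217,.223): print(proj('scene',[.6093,-.2428,z],i))"
python3 -m creep '1.5 1.5 6 0 0 0 0;1.5 3 12 0 0 0 0;1.5 4.5 18 0 0 0 0;1.5 6 24 0 0 0 0;1.5 7.1 30 0 0 0 0'
python3 -m creep '1.5 2.4 10.2 0 0 0 0;1.5 2.4 10.2 3 0 0 0;1.5 2.4 10.2 7 0 0 0;1.5 2.4 10.2 10 0 0 0;1.5 2.4 10.2 10 0 0 0'
python3 -m creep '1.5 0 0 0 0 0 0;1.5 0 0 0 0 0 0'
python3 -c "
from h import *
print(delta([.4503,.1385,.066]));print(telemetry.observe()['position'])
a,i=grab('scene','pics/s13.png');b,j=grab('side','pics/d13.png')
f=lambda m,c:cv2.resize(m[max(c[1]-70,0):c[1]+80,max(c[0]-65,0):c[0]+65,::-1],(390,450))
cv2.imwrite('pics/c13.png',np.hstack([f(a,(234,200)),f(b,(321,280))]))"
```

```text
[473.48872215 191.08092485]
[474.55054259 187.80147929]
[475.62592346 184.48015214]
clock: 28.2
position: [0.49, 0.0431, 0.2177]
ee_rot: [0.253, -3.13, 0.0]
force: [1.6, -0.2, -1.1]
width: 0.262
gripper_force: 45.0
clock: 28.82
position: [0.4496, 0.138, 0.1164]
ee_rot: [0.256, -3.127, 0.001]
force: [0.4, 0.3, 0.1]
width: 0.263
gripper_force: 45.0
clock: 29.08
position: [0.452, 0.1388, 0.1194]
ee_rot: [-0.253, 3.13, 0.001]
force: [-0.2, 0.1, -0.9]
width: 0.263
gripper_force: 45.0
[ 0.19 -0.01  5.34]
[0.45202776 0.13884618 0.11936355]
```

View pics/c13.png

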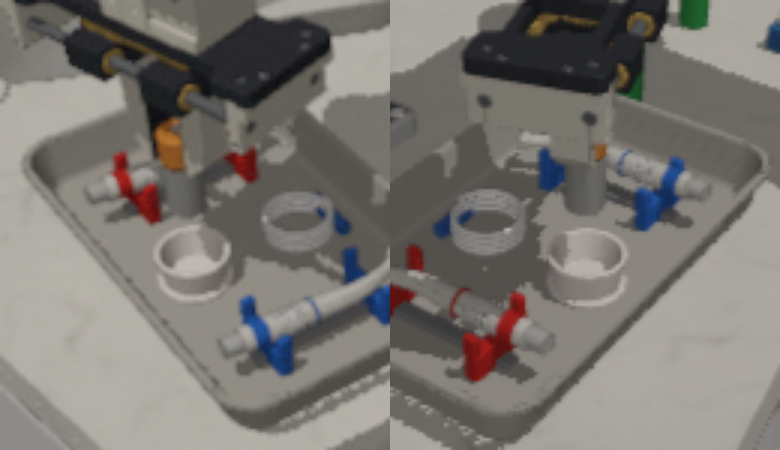

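The logger hangs upright above the cup, its foot at scene (231,199). I lower it, watching the force.

```bash
python3 -m creep '1.5 0.15 0 2 0 0 0;1.5 0.15 0 3.5 0 0 0;1.5 0.15 0 4.5 0 0 0;1.5 0.15 0 4.9 0 0 0;1.5 0.15 0 5.1 0 0 0'
python3 -m creep '1.5 0 0 0.1 0 0 0;1.5 0 0 0.1 0 0 0'
python3 -m creep '1.5 0 0 0.1 0 0 0;1.5 0 0 0.1 0 0 0'
```

```text
clock: 29.8
position: [0.4499, 0.1385, 0.0672]
ee_rot: [-0.255, 3.131, 0.0]
force: [0.7, -0.0, -1.1]
width: 0.264
gripper_force: 45.0
clock: 30.05
position: [0.4499, 0.1384, 0.0664]
ee_rot: [-0.254, 3.131, -0.0]
force: [1.5, -0.6, -1.1]
width: 0.264
gripper_force: 45.0
clock: 30.3
position: [0.4498, 0.1383, 0.0652]
ee_rot: [-0.254, 3.131, -0.0]
force: [-0.1, -0.1, -1.4]
width: 0.262
gripper_force: 45.0
```

```bash
python3 -m creep '1.5 0 0 0.1 0 0 0;1.5 0 0 0.1 0 0 0'
python3 -m creep '1.5 0 0 0.1 0 0 0;1.5 0 0 0.1 0 0 0'
python3 -m creep '1.5 0 0 0.1 0 0 0;1.5 0 0 0.1 0 0 0' | grep -E "pos|force"
```

```text
clock: 30.55
position: [0.45, 0.1384, 0.0645]
ee_rot: [-0.255, 3.131, -0.0]
force: [-0.9, -1.7, 3.5]
width: 0.261
gripper_force: 45.0
clock: 30.8
position: [0.4502, 0.1386, 0.0643]
ee_rot: [-0.255, 3.13, -0.001]
force: [-3.6, -4.0, 19.8]
width: 0.26
gripper_force: 45.0
position: [0.4505, 0.1387, 0.0643]
force: [-7.2, -5.8, 34.4]
gripper_force: 45.1
```

It met the floor at z = 0.0643, as expected. I ease off and release.

```bash
python3 -m creep '1.5 0 0 -0.2 0 0 0;1.5 0 0 -0.2 0 0 0;2.5 0 0 -0.2 0 0 0;3.2 0 0 -0.2 0 0 0;4.5 0 0 -0.2 0 0 0' 10
python3 -m creep '4.5 0 0 0 0 0 0;4.5 0 0 -2 0 0 0;4.5 0 0 -6 0 0 0;4.5 0 0 -12 0 0 0;4.5 0 0 -18 0 0 0'
python3 -m creep '4.5 10 0 -2 0 0 0;4.5 10 20 -2 0 0 0;4.5 10 20 -2 0 0 0;4.5 10 20 -2 0 0 0;4.5 10 20 -2 0 0 0'
python3 -c "
from h import *
a,i=grab('scene','pics/s14.png');b,j=grab('side','pics/d14.png')
print(telemetry.observe()['position'])
f=lambda m,c:cv2.resize(m[max(c[1]-80,0):c[1]+80,max(c[0]-80,0):c[0]+80,::-1],(400,400))
cv2.imwrite('pics/c14.png',np.hstack([f(a,(250,210)),f(b,(310,290))]))"
```

```text
clock: 31.68
position: [0.4498, 0.1383, 0.0641]
ee_rot: [0.254, -3.131, -0.0]
force: [1.5, 0.5, 0.1]
width: 0.41
gripper_force: 0.0
clock: 32.3
position: [0.4494, 0.1383, 0.2457]
ee_rot: [0.255, -3.13, -0.001]
force: [2.0, 0.8, 0.0]
width: 0.486
gripper_force: 0.0
clock: 32.92
position: [0.3161, 0.3236, 0.2649]
ee_rot: [-0.265, 3.13, 0.004]
force: [0.4, -0.0, -0.8]
width: 0.492
gripper_force: 0.0
[0.31719885 0.32179349 0.26444981]
```

View pics/c14.png

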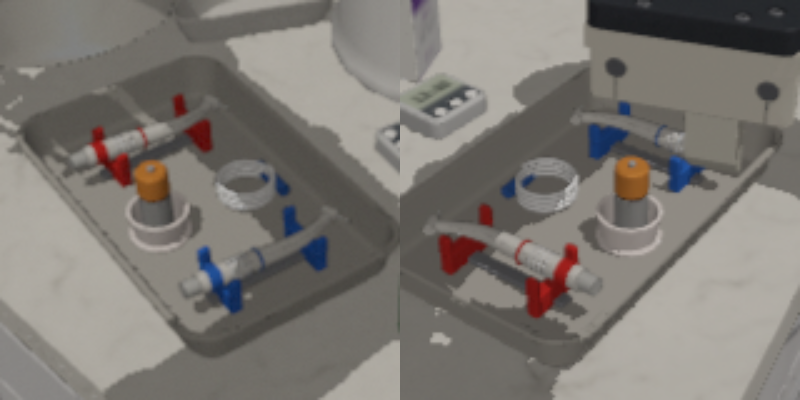

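Everything stands in place: the logger upright in the cup (150,195), the helix flat behind it (245,185), and both handpieces seated. Earlier ring measurements agree with the rests to about 4 mm.

```bash
python3 -m creep '4.5 0 0 0 0 0 0;4.5 0 0 0 0 0 0' | head -1; python3 -c "
from h import *
print(job.sign_off())"
```

```text
clock: 33.28
the job is handed in; nothing more can be done
None
```

The tray is set up and handed in at about 33 s: both handpieces are in their own saddles with heads to the far rim, the logger stands in its cup, the helix tester lies flat behind it, and I did not touch the bur block; the sign-off gave no verdict.

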